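# Break the lid stay and shut the instrument case

## Task

The board in the longer of the two open aluminium cases is finished: shut that case. Press its folding lid stay down at the knee to break it first, then swing the lid over and down until it is fully shut, without slamming it; leave the shorter case's lid open as it is.

Things in the scene. Friction and masses are not known exactly. Their poses are not given: they have to be found in the camera images.
- case: The longer of two alike aluminium cases with upright lids: 200 x 180 mm, rim 100 mm high (the other: 150 mm long), green board inside, fixed. Origin: centre of underside; x along its length and hinge, z up. Lid hinge line: y = +90, z = 100 mm. Stay outside the +x end: two steel bars 89 mm long, lower pivot at y = -70, z = 95 mm, upper on the lid's edge 70 mm from the hinge; locked at first.
- stay_knob (a point): Centre of the black knob (18 mm diameter, 30 mm long along the case's x, inner end 8 mm outside the +x end wall) at the knee of the longer case's stay. Locked, it is 138 mm above the bench, at y = +8 mm of the case. Pressing it down from above (3 to 8 N) breaks the stay; it goes down and slightly to +y; 25 mm down is well broken. As the lid shuts it folds on down to 20 mm above the bench.
- lid (a joint): Longer case's lid: 0 = upright, open (start); grows as it shuts; 1.571 = flat on the rim. Plate 204 x 180 x 12 mm, 0.35 kg, on the hinge line; upright, its top edge is 280 mm above the bench, its outer face looks to the case's +y at y = +102 mm; shut, its top is at 112 mm. Stiff hinge (0.55 N m): with the stay broken it stays where left and must be pushed all the way, about 4 N at the edge.
- spare_lid_edge (a point): Middle of the top edge of the shorter case's upright lid, 280 mm above the bench. That case (150 x 180 x 100 mm, fixed, lid and stay alike, turned within 15 degrees of the world axes like the longer one) has its centre about 96 mm to the -y side of this point. Its lid must stay open.

How it is judged:
On the way:
1. the longer case's stay is broken: its knee is pressed at least 15 mm down while the lid still stands up (z of stay_knob in the frame of case below 0.122 m and value of joint lid below 0.6 rad), for 0.1 s.
At the end, for the whole second after the job is handed in: The longer case's lid is shut to within 4 degrees (free edge within about 12 mm of the rim) with its stay folded down, and the shorter case's lid edge is within 15 mm of where it was (value of joint lid above 1.5 rad and z of stay_knob in the frame of case below 0.05 m and distance of spare_lid_edge from where it was at the start of the episode below 0.015 m); the robot touches nothing.
It fails at once if the lid is slammed (faster than 4 rad/s) (velocity of joint lid above 4 rad/s).
It fails at once if the shorter case's lid is moved by more than 20 mm (distance of spare_lid_edge from where it was at the start of the episode above 0.02 m).
It also fails if it takes over 50 s, if anything falls off the work surface, if the arm or the gripper's body presses on something with over 40 N, if the wrist force passes 120 N, or if a joint passes its speed limit or range.

## Robot

A 7-joint arm with a two-finger parallel gripper is mounted at the origin on the work surface. World frame = base frame: x ahead of the robot, y to its left, z up, the work surface at z = 0. Lengths are in m, angles in rad, forces in N, time in s.
With the tool pointing down it reaches from about 0.4 to 0.875 m from the base axis. Payload 6.5 kg.
Tool frame: the origin (TCP) lies between the finger pads; the fingertips stand 19 mm ahead of it and the grasp point (between the pads) is the TCP (manip.tcp_to_tips is the distance from the TCP to the fingertips, in m); z points along the fingers, y is the line along which they close (so a half turn about z gives the same grasp; the last joint's range is limited). The gripper opens to 85 mm and grips with 20 to 120 N. Pads are 22 mm wide; open, the fingers measure 114 mm over their backs; the gripper's body (76 mm by 85 mm) begins 54 mm behind the grasp point. The pads swing forward as they close: fully open they stand 13 mm farther back than shut.
Start: joints at [1.177, 0.536, -0.004, 1.538, 0.003, 1.067, -0.071], TCP at [0.209, -0.615, 0.25] pointing down, gripper open.
Joint ranges: [-2.7, 2.7], [-0.37, 2.16], [-1.27, 1.26], [0.24, 2.4], [-1.31, 4.45], [0.19, 1.91], [-2.76, 2.76]. Speed limits (rad/s): [2.39, 2.39, 3.14, 3.14, 3.14, 3.14, 3.14].

## Interface

Orientations are given as a unit quaternion [w, x, y, z].
In Python, from workcell import status, optics, finish_job, manip gives the robot as it stands. The module is installed in compiled form; this text tells all that it offers.
- The arm moves only by the tool servo_tool, never from a script. Its argument "plan" is a list of rows, each a list of 7 numbers: the closure in counts, from 0 (fully open) to 255 (shut), then the shift along the world's x, y, z in cm, then the turn, a rotation vector about the world's x, y, z in rad. In form: [[claw, x, y, z, wx, wy, wz], ...]. A call has exactly 5 rows; each row is the pose to reach, as a shift and turn from the pose commanded when the call began; what a row does not reach only later rows make up. A row lasts 1/8 s, in which the tool goes at most 62.5 mm and 10.7 degrees, less where a joint would pass 70% of its speed; a pose out of reach is approached as far as the arm can. A call with a gripper value outside its range is refused whole. The fingers move at their own pace and stop on an object; "force" is the grip in N (left out, the last holds). Time passes only in rows, so rows that repeat a pose let the fingers close, or fill a call up. It gives the time, the measured TCP pose, the force, the opening and the grip force at its end, in the units of the state.
- status.sense(): the state, without advancing time (a new reading comes with each control period).
- optics.get_image(name): name is "side" or "top" or "wrist"; returns the picture (384x512x3 uint8, red, green, blue); there is no depth.
- optics.calibration(name): a dict with "K" (3x3 intrinsics, pixels), "D" ([k1, k2, p1, p2, k3] as OpenCV has them; the pictures are not rectified), "R" (3x3) and "t" (3): a world point X has camera coordinates R X + t. Camera axes: x right, y down, z forward; pixel columns grow to the right and rows downward; lengths in m; the calibration is good to about 2 mm. A picture is of the moment at which its call begins: read the wrist's pose just before it. calibration takes no time and is no camera call; for the wrist camera it gives the pose at the moment of the call.
- finish_job(): hands the job in; it is judged then, once.
The state is a dict: "time": time; "q": joint angles; "qvel": joint speeds; "joint_torque": joint torques, N m; "tool_pos": TCP position; "ee_rot": TCP orientation; "ft_force": force on the tool from outside, world axes, zero at the start; "torque": the same for the moment, N m; "finger_gap": opening from 0.0 (shut) to 1.0 (fully open); "finger_force": force on a finger pad.
Only numpy, scipy, OpenCV 4.12 (cv2) and the standard library are available. Lean on these libraries where they do the work, as an engineer would, in place of code of your own. Each camera call takes 0.05 s, during which the arm holds its last target. There are 200 camera calls.

## Working session

There is one attempt and no reset: what is moved stays moved. The work goes in short steps, Python scripts to look and compute and a tool call to move; the robot and the scene stay as the last step left them, time stands still between calls to the robot, and variables do not carry over. Pictures are saved under pics/ and viewed, at most 10 in all, crops included, and the job is handed in when it is done.

Besides the shell and the picture viewer there is one more tool, called after "Call:" as name(argument=value, ...), one argument or row to a line, values as JSON. servo_tool: Moves the arm, as the interface text tells. Its arguments: {"type":"object","properties":{"plan":{"type":"array"},"force":{"type":"number"}},"required":["plan"]}

```bash
mkdir -p pics; python3 - <<'E'
from workcell import status, optics
import cv2,json
s=status.sense();print({k:s[k] for k in('time','tool_pos','ee_rot')})
for n in("side","top"):
    cv2.imwrite(f"pics/{n}0.png",optics.get_image(n)[:,:,::-1])
    c=optics.calibration(n);print(n,{k:v.round(4).tolist() if hasattr(v,'round') else v for k,v in c.items()})
E
```

```text
{'time': 0.0, 'tool_pos': array([ 0.20908968, -0.61480737,  0.24938032]), 'ee_rot': array([-8.69324423e-04,  9.86588477e-01,  1.63224947e-01, -1.93463324e-04])}
side {'K': [[449.1883, 0.0, 254.8272], [0.0, 449.1883, 196.3963], [0.0, 0.0, 1.0]], 'D': [-0.0834, 0.0, 0.0, 0.0, 0.0], 'R': [[0.3125, 0.9499, -0.0078], [0.6591, -0.2228, -0.7183], [-0.6841, 0.2194, -0.6957]], 't': [-0.2262, -0.217, 1.4184]}
top {'K': [[420.8239, 0.0, 252.517], [0.0, 420.8239, 182.7657], [0.0, 0.0, 1.0]], 'D': [-0.1377, 0.0, 0.0, 0.0, 0.0], 'R': [[-0.0166, -0.9998, 0.0061], [-0.9972, 0.0161, -0.0727], [0.0726, -0.0073, -0.9973]], 't': [0.0524, 0.5483, 1.229]}
```

View pics/side0.png

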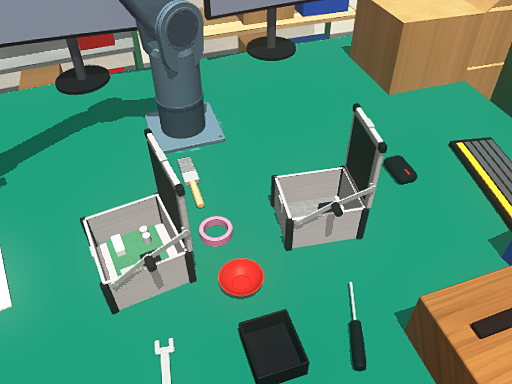

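View pics/top0.png

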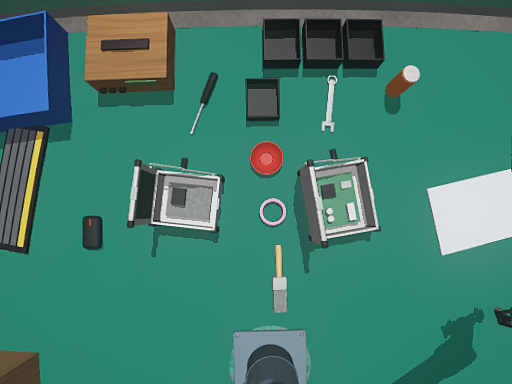

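The longer case, with the green board, is on the right in the top view at about (340,200). Its lid is on the left (+y) side and its stay knob is at about (334,154). The shorter case is at about (180,200). Next I'll zoom in to fit the pose.

```bash
python3 - <<'E'
import cv2,numpy as np
t=cv2.imread('pics/top0.png')[140:260,285:395]; s=cv2.imread('pics/side0.png')[120:320,70:205]
a=cv2.resize(t,None,fx=4,fy=4,interpolation=cv2.INTER_CUBIC);b=cv2.resize(s,None,fx=2.5,fy=2.5,interpolation=cv2.INTER_CUBIC)
o=np.zeros((500,440+b.shape[1],3),np.uint8);o[:480,:440]=a;o[:b.shape[0],440:]=b
cv2.imwrite('pics/crop.png',o)
E
```

```text
(no output)
```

View pics/crop.png

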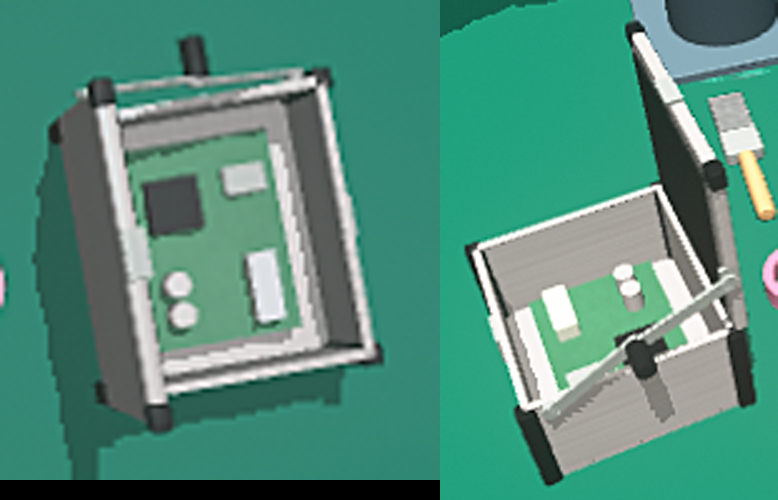

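In the crops, the rim corners, lid top corners and knob are clear in both views. I'll fit x, y and yaw from them.

```bash
cat > fit.py <<'E'
import numpy as np,cv2
from scipy.optimize import least_squares
from workcell import optics
P=np.array([[100,-90,100],[-100,-90,100],[102,96,278],[-102,96,278],[123,8,138]])/1e3
px={'top':[(365.5,159),(378.5,228.2),(310.3,162.5),(324.2,244.2),(333,153.7)],
'side':[(105.6,284.8),(82.8,219.2),(179.6,188.8),(148,131.2),(151.2,262.8)]}
C={n:optics.calibration(n) for n in px}
def W(p):
    c,s=np.cos(p[2]),np.sin(p[2]);return P@np.array([[c,s,0],[-s,c,0],[0,0,1]])+[p[0],p[1],0]
def f(p): return np.concatenate([(cv2.projectPoints(W(p),cv2.Rodrigues(np.array(C[n]['R']))[0],np.array(C[n]['t']),np.array(C[n]['K']),np.array(C[n]['D']))[0][:,0]-px[n]).ravel() for n in px])
r=least_squares(f,[.45,-.2,.1],loss='soft_l1')
print(r.x.round(4),r.fun.round(1));print(W(r.x).round(4))
E
python3 fit.py
```

```text
[ 0.4956 -0.2014  0.1518] [-0.3 -0.9 -0.4 -0.1 -0.6 -2.4  0.6  1.2 -0.3  0.1 -2.4 -0.4 -0.2 -0.8
  1.3  0.4 -0.4 -0.9 -0.3  0.2]
[[ 0.608  -0.2752  0.1   ]
 [ 0.4103 -0.3055  0.1   ]
 [ 0.5819 -0.0911  0.278 ]
 [ 0.3802 -0.1219  0.278 ]
 [ 0.6159 -0.1749  0.138 ]]
```

Call:
servo_tool(
  plan=[
    [255,4,4.4,0,0,0,-0.03],
    [255,8,8.8,0,0,0,-0.07],
    [255,12,13.2,0,0,0,-0.11],
    [255,16,17.6,0,0,0,-0.15],
    [255,20,22,0,0,0,-0.175],
  ],
)

```text
time: 0.72
tool_pos: [0.4102, -0.3937, 0.2501]
ee_rot: [-0.0, 0.997, 0.076, -0.0]
ft_force: [0.9, -0.3, 0.1]
finger_gap: 0.002
finger_force: 0.0
```

Call:
servo_tool(
  plan=[
    [255,4.2,4.4,0,0,0,0],
    [255,8.4,8.8,0,0,0,0],
    [255,12.6,13.2,-1,0,0,0],
    [255,16.8,17.8,-3,0,0,0],
    [255,20.9,22.3,-5,0,0,0],
  ],
)

```text
time: 1.35
tool_pos: [0.6164, -0.1741, 0.201]
ee_rot: [0.0, 0.997, 0.076, -0.0]
ft_force: [-0.1, -0.4, 0.6]
finger_gap: -0.003
finger_force: 0.0
```

```bash
python3 - <<'E'
from workcell import status, optics, manip
import cv2,numpy as np
s=status.sense();print({k:s[k] for k in('time','tool_pos','ee_rot','ft_force')},manip.tcp_to_tips)
o=np.zeros((384,800,3),np.uint8)
o[:,:512]=optics.get_image('wrist');o[:288,512:]=cv2.resize(optics.get_image('side')[120:320,70:270],(288,288))
cv2.imwrite("pics/w1.png",o[:,:,::-1])
E
```

```text
{'time': 1.35, 'tool_pos': array([ 0.6163785 , -0.17413653,  0.2009718 ]), 'ee_rot': array([ 9.47406764e-05,  9.97089639e-01,  7.62380199e-02, -8.00574255e-05]), 'ft_force': array([-0.13710612, -0.38384175,  0.57414549])} 0.019
```

View pics/w1.png

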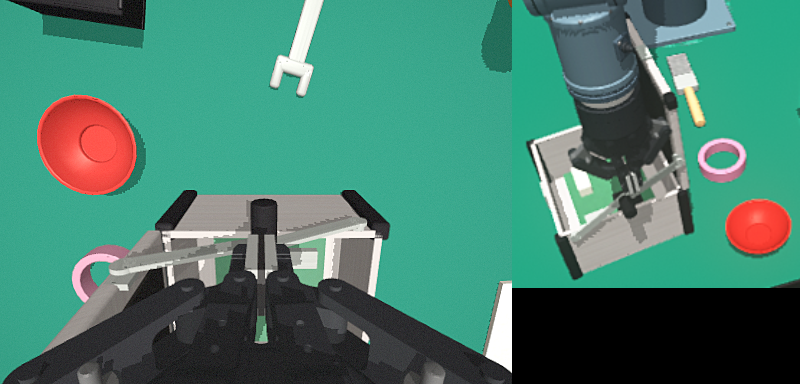

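The wrist view shows the knob at about (264,215), in line with the fingertips. I'll check that against the fitted position.

```bash
python3 - <<'E'
from workcell import optics
import cv2,numpy as np
c={k:np.array(v) for k,v in optics.calibration('wrist').items()}
print(cv2.projectPoints(np.array([[.6159,-.1749,.138],[.6307,-.1726,.147],[.6307,-.1726,.138],[.6164,-.1741,.182],[.608,-.2752,.1]]),cv2.Rodrigues(c['R'])[0],c['t'],c['K'],c['D'])[0][:,0].round(0))
E
```

```text
[[274. 224.]
 [275. 207.]
 [274. 202.]
 [275. 256.]
 [393. 233.]]
```

Call:
servo_tool(
  plan=[
    [255,0,0,-1,0,0,0],
    [255,0,0,-2,0,0,0],
    [255,0,0,-3,0,0,0],
    [255,0,0,-3.5,0,0,0],
    [255,0,0,-4,0,0,0],
  ],
)

```text
time: 2.08
tool_pos: [0.6152, -0.1755, 0.1616]
ee_rot: [-0.0, 0.997, 0.076, -0.0]
ft_force: [-1.0, 0.5, 1.7]
finger_gap: -0.0
finger_force: 0.8
```

Call:
servo_tool(
  plan=[
    [255,0,0.1,-0.5,0,0,0],
    [255,0,0.2,-1,0,0,0],
    [255,0,0.3,-1.5,0,0,0],
    [255,0,0.4,-2,0,0,0],
    [255,0,0.5,-2.5,0,0,0],
  ],
)

```text
time: 2.7
tool_pos: [0.6152, -0.1713, 0.1367]
ee_rot: [0.001, 0.997, 0.076, -0.0]
ft_force: [-3.4, -1.0, 6.8]
finger_gap: 0.001
finger_force: 3.4
```

Call:
servo_tool(
  plan=[
    [255,0,0.1,-0.4,0,0,0],
    [255,0,0.1,-0.4,0,0,0],
    [255,0,0.1,-0.4,0,0,0],
    [255,0,0.1,1,0,0,0],
    [255,0,0,5,0,0,0],
  ],
)

```text
time: 3.32
tool_pos: [0.6142, -0.1695, 0.1859]
ee_rot: [-0.001, 0.997, 0.077, -0.002]
ft_force: [0.2, -0.4, 0.8]
finger_gap: -0.0
finger_force: 0.0
```

```bash
python3 - <<'E'
from workcell import status, optics, manip
import cv2,numpy as np
s=status.sense();print({k:s[k] for k in('time','tool_pos','ft_force')})
cv2.imwrite("pics/s2.png",cv2.resize(optics.get_image('side')[100:320,70:270],None,fx=2.7,fy=2.7)[:,:,::-1])
E
```

```text
{'time': 3.325, 'tool_pos': array([ 0.61418179, -0.16946749,  0.18586512]), 'ft_force': array([ 0.16712848, -0.35911323,  0.8136462 ])}
```

View pics/s2.png

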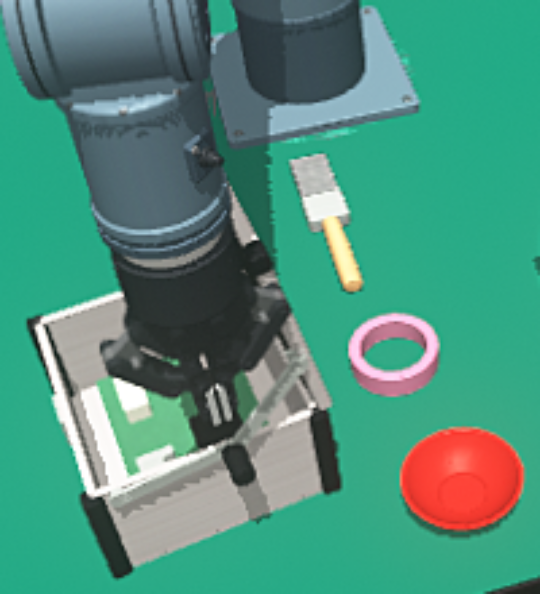

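The knob now sits well below the locked line and the lid leans slightly. I'll back off toward -y, rise, and cross over to the lid's outer side.

Call:
servo_tool(
  plan=[
    [255,1,-4,0,0,0,0],
    [255,1,-5,5,0,0,0],
    [255,1,-5,10,0,0,0],
    [255,0,-5,15,0,0,0],
    [255,0,-5,20,0,0,0],
  ],
)

```text
time: 4.0
tool_pos: [0.615, -0.2203, 0.3894]
ee_rot: [0.0, 0.997, 0.076, 0.001]
ft_force: [0.2, 0.1, -0.4]
finger_gap: 0.004
finger_force: 0.0
```

Call:
servo_tool(
  plan=[
    [255,-4,4,0,0,0,0],
    [255,-8,8,0,0,0,0],
    [255,-12,12,0,0,0,0],
    [255,-14,15.5,0,0,0,0],
    [255,-14,17.5,0,0,0,0],
  ],
)

```text
time: 4.62
tool_pos: [0.4741, -0.0433, 0.3879]
ee_rot: [0.0, 0.997, 0.078, 0.001]
ft_force: [0.4, 0.4, 0.6]
finger_gap: -0.002
finger_force: 0.0
```

```bash
python3 - <<'E'
from workcell import status, optics, manip
import cv2,numpy as np
s=status.sense();print({k:s[k] for k in('time','tool_pos','ft_force')})
o=np.zeros((480,800,3),np.uint8)
o[:384,:400]=optics.get_image('side')[:,:400];o[:,400:]=cv2.resize(optics.get_image('top')[120:264,285:405],(400,480))
cv2.imwrite("pics/s3.png",o[:,:,::-1])
E
```

```text
{'time': 4.625, 'tool_pos': array([ 0.47414726, -0.04334052,  0.38788935]), 'ft_force': array([0.39981967, 0.37116369, 0.6322147 ])}
```

View pics/s3.png

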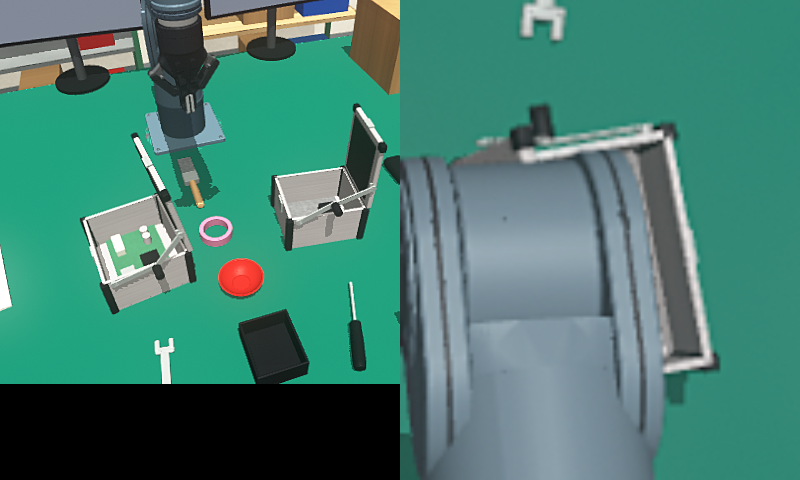

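The stay is broken and folding. The longer lid leans inward a little, and the tool is on its outer side. Next I'll descend and push along the arc.

Call:
servo_tool(
  plan=[
    [255,0,0,-4,0,0,0],
    [255,0,0,-8,0,0,0],
    [255,0,0,-12,0,0,0],
    [255,0.3,-2,-12,0,0,0],
    [255,0.7,-4.3,-12,0,0,0],
  ],
)

```text
time: 5.35
tool_pos: [0.4825, -0.0898, 0.2664]
ee_rot: [0.0, 0.997, 0.076, -0.0]
ft_force: [0.5, -0.6, -0.6]
finger_gap: -0.003
finger_force: 0.0
```

Call:
servo_tool(
  plan=[
    [255,0.2,-1.5,0,0,0,0],
    [255,0.4,-3,0,0,0,0],
    [255,0.7,-4.4,-0.3,0,0,0],
    [255,0.9,-5.9,-0.7,0,0,0],
    [255,1.1,-7.2,-1.2,0,0,0],
  ],
)

```text
time: 5.98
tool_pos: [0.4937, -0.1614, 0.2545]
ee_rot: [0.0, 0.997, 0.076, 0.0]
ft_force: [-1.1, 2.6, 1.5]
finger_gap: 0.002
finger_force: 1.7
```

Call:
servo_tool(
  plan=[
    [255,0.15,-1,-0.5,0,0,0],
    [255,0.35,-2.2,-1.3,0,0,0],
    [255,0.5,-3.4,-2.25,0,0,0],
    [255,0.7,-4.5,-3.3,0,0,0],
    [255,0.8,-5.4,-4.4,0,0,0],
  ],
)

```text
time: 6.6
tool_pos: [0.5016, -0.2156, 0.21]
ee_rot: [0.0, 0.997, 0.076, 0.0]
ft_force: [1.1, 0.6, 4.2]
finger_gap: -0.001
finger_force: 1.4
```

Call:
servo_tool(
  plan=[
    [255,0.1,-0.8,-1.25,0,0,0],
    [255,0.25,-1.6,-2.55,0,0,0],
    [255,0.3,-2.2,-3.9,0,0,0],
    [255,0.4,-2.6,-5.4,0,0,0],
    [255,0.4,-2.8,-6.4,0,0,0],
  ],
)

```text
time: 7.22
tool_pos: [0.505, -0.2428, 0.1454]
ee_rot: [-0.0, 0.997, 0.076, -0.0]
ft_force: [0.6, -1.7, 3.1]
finger_gap: 0.005
finger_force: 1.1
```

Now the final centimetre or so to seat it, stepping slowly and watching the force.

Call:
servo_tool(
  plan=[
    [255,0,-0.2,-0.4,0,0,0],
    [255,0,-0.2,-0.7,0,0,0],
    [255,0,-0.2,-1.0,0,0,0],
    [255,0,-0.2,-1.3,0,0,0],
    [255,0,-0.2,-1.5,0,0,0],
  ],
)

```text
time: 7.85
tool_pos: [0.5052, -0.2448, 0.1316]
ee_rot: [0.0, 0.997, 0.076, -0.0]
ft_force: [-1.1, -0.7, 1.0]
finger_gap: -0.0
finger_force: 0.9
```

Call:
servo_tool(
  plan=[
    [255,0,0,-0.1,0,0,0],
    [255,0,0,-0.2,0,0,0],
    [255,0,0,-0.3,0,0,0],
    [255,0,0,-0.4,0,0,0],
    [255,0,0,-0.4,0,0,0],
  ],
)

```text
time: 8.48
tool_pos: [0.5054, -0.2449, 0.1308]
ee_rot: [0.0, 0.997, 0.076, -0.0]
ft_force: [-10.6, 3.3, 31.9]
finger_gap: -0.001
finger_force: 16.0
```

The force rose to 32 N with no further travel, so the lid is seated. I'll back off and check.

Call:
servo_tool(
  plan=[
    [255,0,0,1,0,0,0],
    [255,0,0,5,0,0,0],
    [255,0,0,10,0,0,0],
    [255,0,0,15,0,0,0],
    [255,0,-5,18,0,0,0],
  ],
)

```text
time: 9.1
tool_pos: [0.508, -0.2909, 0.3108]
ee_rot: [-0.0, 0.997, 0.08, 0.002]
ft_force: [0.7, -2.0, 0.1]
finger_gap: 0.001
finger_force: 0.0
```

```bash
python3 - <<'E'
from workcell import status, optics, manip
import cv2,numpy as np
s=status.sense();print({k:s[k] for k in('time','tool_pos','ft_force')})
cv2.imwrite("pics/s4.png",cv2.resize(optics.get_image('side')[80:350,60:420],None,fx=2.2,fy=2.2)[:,:,::-1])
E
```

```text
{'time': 9.1, 'tool_pos': array([ 0.50800094, -0.29091554,  0.31078792]), 'ft_force': array([ 0.72801172, -1.9584109 ,  0.14730675])}
```

View pics/s4.png

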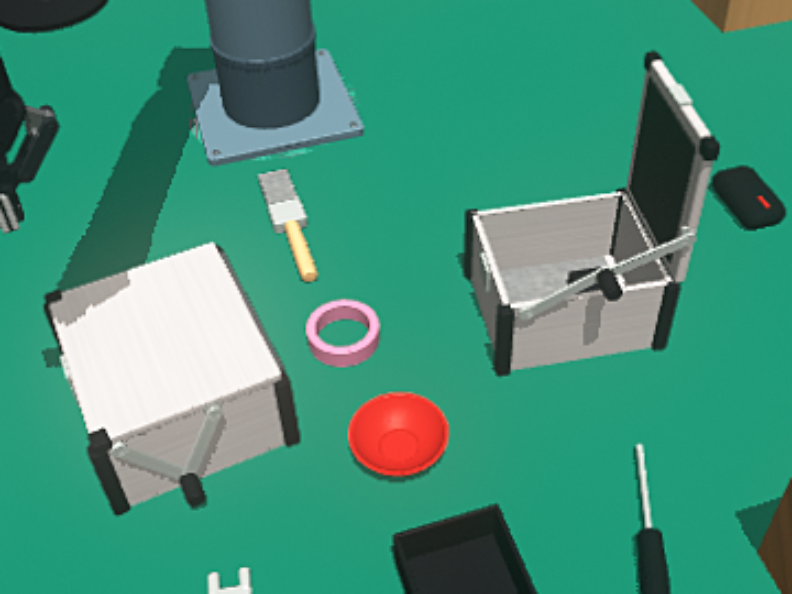

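The longer lid is flat on its rim with the knob folded low at (193,489). The shorter lid is still upright and the arm is clear of everything.

```bash
python3 -c "
from workcell import finish_job
print(finish_job())"
```

```text
the job is handed in; nothing more can be done
None
```

I broke the longer case's stay, swung its lid slowly until it was fully shut, left the shorter case's lid open, and handed the job in at about 9 s; no verdict was returned.

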